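# Take the pipe from behind the sprung dust guard

### The job

Push the clear spring-closing guard of the plywood stand open with the hand or wrist and keep holding it open while you grip the wooden pipe that stands behind it, then bring the pipe out and let the guard shut. Set the pipe down gently in the wooden tray, standing upright on the foot of its bowl and wholly inside the tray, and let go of it. Do not drop or tip the pipe, and leave the glue bottle, wood block and brush where they are.

Things in the scene. Friction and masses are not known exactly. Their poses are not given: they have to be found in the camera images.
- stand: Plywood stand fixed to the bench, 210 (x) by 260 (y) mm. Origin: centre of its underside; z up. +x side: open mouth, facing away from the robot within about 17 degrees; guard hinged near the -x edge, on a wall 64 mm high. Floor's upper face at z = 30 mm; a lip along the +x edge (x = 97 to 105) reaches z = 40. Side cheeks at y = +-120 to 130, x = -100 to 30 mm, reach z = 90.
- guard (a joint): Guard's opening angle, rad: 0 shut, 1.3 stop. Flat clear panel with aluminium rim, 220 mm wide, 140 mm from hinge to the middle of its free edge (a 12 mm tube), 7 mm thick, hinged along the stand's y at stand x = -75, z = 70 mm. Shut, it leans 27 degrees from upright towards stand +x, over the pipe. It opens towards stand -x, upright at 0.47; a damped spring shuts it (2 to 4 N at the edge).
- guard_edge (a point): Middle of the tube along the guard's free upper edge, moving with it; shut, at stand x = -11, z = 195 mm. Beyond it the mouth is open from above: a hand lowered there to gripping height and moved towards stand -x pushes the guard open with its side and can hold it so, fingers either side of the bowl.
- pipe: Loose brown wooden pipe, about 90 g. Origin: centre of the bowl's flat foot; z up. Bowl: upright cylinder 38 mm across, 62 mm tall. Shank 22 mm thick, then black stem, lie low along pipe +x out to 95 mm; above 23 mm the bowl is free all round. It stands on the stand's floor, bowl 25 to 37 mm to the hinge side of the stand's centre, up to 25 mm either way in y, stem roughly along stand +y.
- tray: Shallow pale wooden tray fixed to the bench, 270 (x) by 210 (y) mm outside, 25 mm high, walls and floor 6 mm thick, empty. Origin: centre of its underside. The stand and the tray stand left and right of the robot's middle, either way round.
- glue: White plastic glue bottle with blue cap, standing, 54 mm across, 130 mm tall; origin under its centre. Leave it alone.
- block: Dark wooden block 60 by 90 by 45 mm; origin under its centre. Leave it alone.
- brush: Brush 170 mm long lying on the bench. Leave it alone.
Not all that is in view belongs to the job. What is shaped like the pipe but pink is not meant.

How it is judged:
By the outcome, as a careful person would: the job done as asked, in the order asked, and still so for the second after the job is handed in, with the robot touching nothing.
It also fails if it takes over 50 s, if anything falls off the work surface, if the arm or the gripper's body presses on something with over 40 N, if the wrist force passes 120 N, or if a joint passes its speed limit or range.

### The arm

A 7-joint arm with a two-finger parallel gripper is mounted at the origin on the work surface. World frame = base frame: x ahead of the robot, y to its left, z up, the work surface at z = 0. Lengths are in m, angles in rad, forces in N, time in s.
With the tool pointing down it reaches from about 0.425 to 0.95 m from the base axis. Payload 4.7 kg.
Tool frame: the origin (TCP) lies midway between the tips of the shut fingers; the grasp point (between the pads) lies 19 mm behind it; z points along the fingers, x is the direction in which the jaws open and shut, and the axes are right-handed (so a half turn about z gives the same grasp; the last joint's range is limited). The gripper opens to 87 mm and grips with 3 to 60 N. Pads are 19 mm wide; open, the fingers measure 117 mm over their backs; the gripper's body (75 mm by 190 mm) begins 51 mm behind the grasp point.
Start: joints at [1.08, 0.469, -0.049, 1.532, 0.024, 1.141, -0.082], TCP at [0.301, -0.604, 0.223] pointing down, gripper open.
Joint ranges: [-2.59, 2.59], [-0.33, 1.99], [-1.39, 1.29], [0.1, 2.45], [-1.04, 4.18], [0.21, 1.99], [-2.66, 2.66]. Speed limits (rad/s): [2.57, 2.57, 3.14, 3.14, 3.14, 3.14, 3.14].

### API

Orientations are given as a unit quaternion [x, y, z, w].
In Python, from bench import manip gives the robot as it stands.
- The arm moves only by the tool arm_command, never from a script. Its argument "commands" is one flat list of numbers, 7 for each row, row after row: the shift along the tool's x, y, z in mm, then the turn, a rotation vector about the tool's x, y, z in rad, then the opening, from -1 (shut) to 1 (fully open), so that 0 is half open. A call has 1 to 12 rows; each row shifts and turns the commanded pose from where the row before left it, along the tool's axes as they then stand; what a row does not reach is not made up. A row lasts 1/10 s, in which the tool goes at most 50 mm and 8.59 degrees, less where a joint would pass 70% of its speed; a pose out of reach is approached as far as the arm can. A call with a gripper value outside its range is refused whole. The fingers move at their own pace and stop on an object; "force" is the grip in N (left out, the last holds). Time passes only in rows, so rows that do not move let the fingers close. It gives the time, the measured TCP pose, the force and the opening at its end, in the units of the state.
- manip.read_state(): the state, without advancing time (a new reading comes with each control period).
- manip.capture(name): name is "scene" or "top"; returns a dict with "frame" (384x512x3 uint8, blue, green, red), "camera_matrix" (3x3 intrinsics, pixels), "rvec" (rotation vector, rad) and "tvec" (3), from world to camera coordinates, as OpenCV has them. Camera axes: x right, y down, z forward; pixel columns grow to the right and rows downward; lengths in m; the calibration is good to about 2 mm. A picture is of the moment at which its call begins. There is no depth.
- manip.finish_job(): hands the job in, once; it reports no verdict.
The state is a dict: "t": time; "qpos": joint angles; "qvel": joint speeds; "tau": joint torques, N m; "eef_pos": TCP position; "orientation": TCP orientation; "wrist_force": force on the tool from outside, world axes, zero at the start; "torque": the same for the moment, N m; "grip_width": finger opening in m.
Only numpy, scipy, OpenCV 4.12 (cv2) and the standard library are available. Lean on these libraries where they do the work, as an engineer would, in place of code of your own. Each camera call takes 0.05 s, during which the arm holds its last target. There are 200 camera calls.

## Working session

There is one attempt and no reset: what is moved stays moved. The work goes in short steps, Python scripts to look and compute and a tool call to move; the robot and the scene stay as the last step left them, time stands still between calls to the robot, and variables do not carry over. Pictures are saved under pics/ and viewed, about 8 in all and at most 12, crops included, and the job is handed in when it is done.

Besides the shell and the picture viewer there is one more tool, called after ">>>" by a JSON object that holds its "method" and its "body". arm_command: Moves the arm, as the interface text tells. Its arguments: {"type":"object","properties":{"commands":{"type":"array","items":{"type":"number"}},"force":{"type":"number"}},"required":["commands"]}

```bash
mkdir -p pics; ls
cat > h.py <<'E'
import cv2, numpy as np
from bench import manip
from scipy.spatial.transform import Rotation as R
def cap(n, save=None):
    c=manip.capture(n)
    if save: cv2.imwrite('pics/'+save+'.png', c['frame'])
    return c
def ray(c,uv):
    Rm=cv2.Rodrigues(np.array(c['rvec'],float))[0]; t=np.array(c['tvec'],float).ravel()
    K=np.array(c['camera_matrix'])
    d=Rm.T@np.linalg.inv(K)@np.array([uv[0],uv[1],1.]); return -Rm.T@t, d
def onz(c,uv,z):
    o,d=ray(c,uv); return o+d*(z-o[2])/d[2]
def proj(c,P):
    return cv2.projectPoints(np.array(P,float).reshape(-1,3),np.array(c['rvec'],float),np.array(c['tvec'],float),np.array(c['camera_matrix']),None)[0].reshape(-1,2)
E
python3 - <<'E'
from h import *
a=cap('scene','s0');b=cap('top','t0')
for c in(a,b): print(ray(c,(256,192)))
cv2.imwrite('pics/top2.png',cv2.resize(b['frame'],(800,600),interpolation=cv2.INTER_CUBIC))
cv2.imwrite('pics/sc2.png',cv2.resize(a['frame'],(800,600),interpolation=cv2.INTER_CUBIC))
s=manip.read_state();print(s['t'],s['eef_pos'],s['orientation'],s['grip_width'])
E
```

```text
pics
(array([ 1.07631427, -0.26218771,  1.03927776]), array([-0.52285475,  0.19581132, -0.83020325]))
(array([ 0.35107   , -0.06518719,  1.33506203]), array([ 0.13204138, -0.00548478, -0.99130352]))
0.1 [ 0.30053197 -0.60380054  0.22157807] [ 8.50183272e-01 -5.26486081e-01 -7.81485337e-04 -4.45589777e-04] 0.0872271564580683
```

View pics/top2.png

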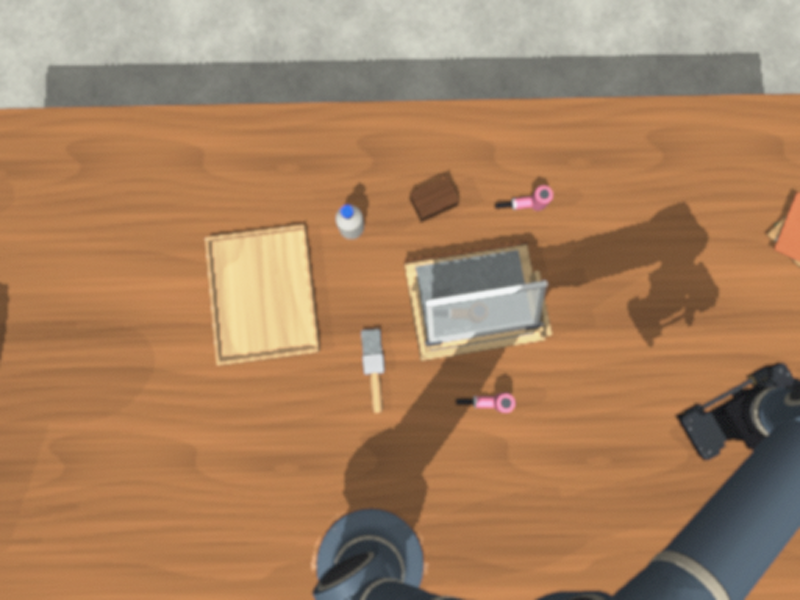

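View pics/sc2.png

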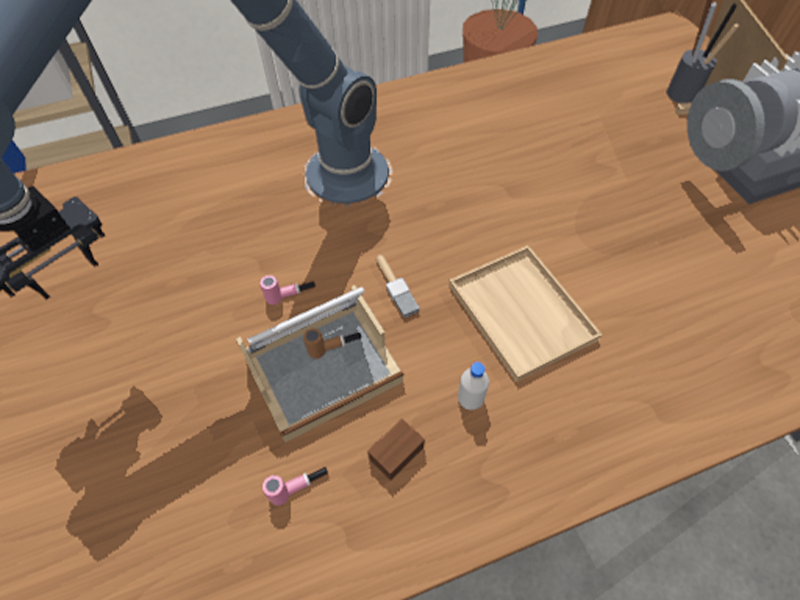

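The top view shows the stand at about (478,302), its mouth facing away from the robot (up in the picture). The guard edge runs from (428,300) to (546,288), and the pipe is behind it with its bowl near (475,313) and stem to the left. The tray is at (262,293), the brush at (373,370), the bottle at (349,220) and the block at (435,196). The scene view shows the bowl near (315,340).

Run:
```python
from h import *
import types
a=cap('scene');b=cap('top')
k=512/800
T=lambda u,v,z:np.round(onz(b,(u*k,v*k),z)*1000,0)
for n,u,v,z in [('lipL',406,263,.04),('lipR',528,246,.04),('backL',423,359,.064),('backR',549,335,.064),('edgeL',428,300,.195),('edgeR',546,288,.195),('bowl',475,312,.08),('stemtip',435,313,.04),('glue',348,212,.13),('block',435,196,.045),('tray1',206,237,.025),('tray2',305,224,.025),('tray3',318,350,.025),('tray4',217,363,.025)]: print(n,T(u,v,z))
S=lambda u,v,z:np.round(onz(a,(u*k,v*k),z)*1000,0)
for n,u,v,z in [('edgeA',250,343,.195),('edgeB',362,293,.195),('bowltop',314,333,.092),('stemtip',360,338,.04),('lipA',287,432,.04),('lipB',402,375,.04)]: print('S',n,S(u,v,z))
A=a['frame'][170:290,150:270]; B=b['frame'][150:235,255:357]
cv2.imwrite('pics/crop.png',np.hstack([cv2.resize(A,(400,400),interpolation=cv2.INTER_CUBIC),cv2.resize(B,(400,400*85//102),interpolation=cv2.INTER_CUBIC).copy() if 0 else cv2.copyMakeBorder(cv2.resize(B,(400,333),interpolation=cv2.INTER_CUBIC),0,67,0,0,cv2.BORDER_CONSTANT)]))
```

```text
lipL [601. -86.  40.]
lipR [ 631. -342.   40.]
backL [ 401. -115.   64.]
backR [ 443. -369.   64.]
edgeL [ 502. -122.  195.]
edgeR [ 519. -337.  195.]
bowl [ 491. -221.   80.]
stemtip [ 495. -144.   40.]
glue [687.  26. 130.]
block [ 742. -151.   45.]
tray1 [668. 334.  25.]
tray2 [692. 125.  25.]
tray3 [425.  98.  25.]
tray4 [403. 305.  25.]
S edgeA [ 533. -335.  195.]
S edgeB [ 505. -122.  195.]
S bowltop [ 491. -223.   92.]
S stemtip [ 504. -136.   40.]
S lipA [ 645. -328.   40.]
S lipB [614. -87.  40.]
```

View pics/crop.png

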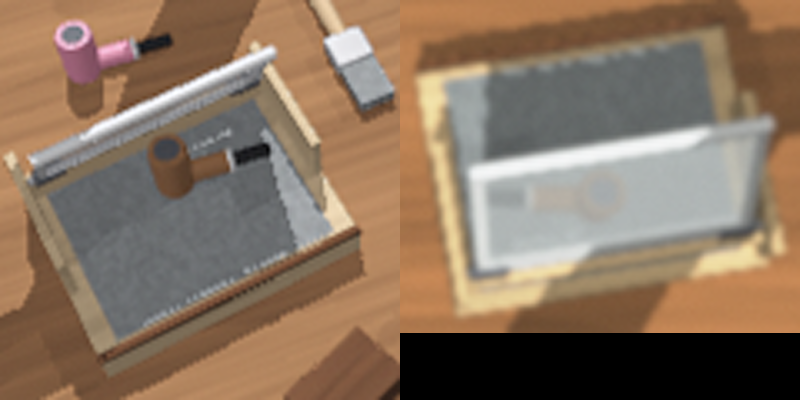

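Stand yaw is about 7° with its centre near (521,-225) mm. The two views agree on the bowl at (491,-222), which is stand x ≈ -29 and within the stated range. The tray centre is (547,215) with yaw 6°, and its sides measure 210 x 267 mm, which matches the given size. Next I raise the hand and turn it so the jaws lie along stand y.

>>> {"method": "arm_command", "body": {"commands": [0,0,-15,0,0,0.115,1,0,0,-15,0,0,0.115,1,0,0,-15,0,0,0.11,1,0,0,0,0,0,0,1], "force": 15}}

```text
t: 0.6
eef_pos: [0.3014, -0.6053, 0.2698]
orientation: [0.749, -0.663, 0.002, 0.001]
wrist_force: [0.2, 0.8, -0.2]
grip_width: 0.0871
```

```bash
cat >> h.py <<'E'
def go(x,y,z):
    s=manip.read_state(); r=R.from_quat(s['orientation'])
    print('t',round(s['t'],2),'tcp',np.round(s['eef_pos']*1000,1),'xax',np.round(r.as_matrix()[:,0],3),'zax',np.round(r.as_matrix()[:,2],3),'F',np.round(s['wrist_force'],1),'w',round(s['grip_width']*1000,1))
    print('tool shift mm',np.round(r.inv().apply(np.array([x,y,z])-np.array(s['eef_pos'])*1000),1))
E
python3 -c "
from h import *
go(570,-212,265)"
```

```text
t 0.6 tcp [ 301.4 -605.3  269.8] xax [ 0.122 -0.993  0.004] zax [ 0.002 -0.004 -1.   ] F [ 0.2  0.8 -0.2] w 87.1
tool shift mm [-357.7 -314.5    3.8]
```

>>> {"method": "arm_command", "body": {"commands": [-20,-18,0,0,0,0,1,-32,-28,0,0,0,0,1,-34,-30,0,0,0,0,1,-34,-30,0,0,0,0,1,-34,-30,0,0,0,0,1,-34,-30,0,0,0,0,1,-34,-30,0,0,0,0,1,-34,-30,0,0,0,0,1,-34,-30,0,0,0,0,1,-34,-30,0,0,0,0,1,-34,-28,0,0,0,0,1,0,0,0,0,0,0,1]}}

```text
t: 1.8
eef_pos: [0.5722, -0.2021, 0.2665]
orientation: [0.754, -0.657, -0.001, -0.002]
wrist_force: [0.3, -0.0, 0.0]
grip_width: 0.087
```

Run:
```python
from h import *
go(570,-212,160); go(570,-212,60)
a=cap('scene');b=cap('top')
A=cv2.resize(a['frame'][120:320,110:310],(400,400),interpolation=cv2.INTER_CUBIC)
B=cv2.resize(b['frame'][80:280,210:410],(400,400),interpolation=cv2.INTER_CUBIC)
cv2.imwrite('pics/p2.png',np.hstack([A,B]))
```

```text
t 1.8 tcp [ 572.2 -202.1  266.5] xax [ 0.136 -0.991 -0.005] zax [ 0.001  0.005 -1.   ] F [ 0.3 -0.   0. ] w 87.0
tool shift mm [ 10.    3.7 106.5]
t 1.8 tcp [ 572.2 -202.1  266.5] xax [ 0.136 -0.991 -0.005] zax [ 0.001  0.005 -1.   ] F [ 0.3 -0.   0. ] w 87.0
tool shift mm [ 10.5   3.8 206.5]
```

View pics/p2.png

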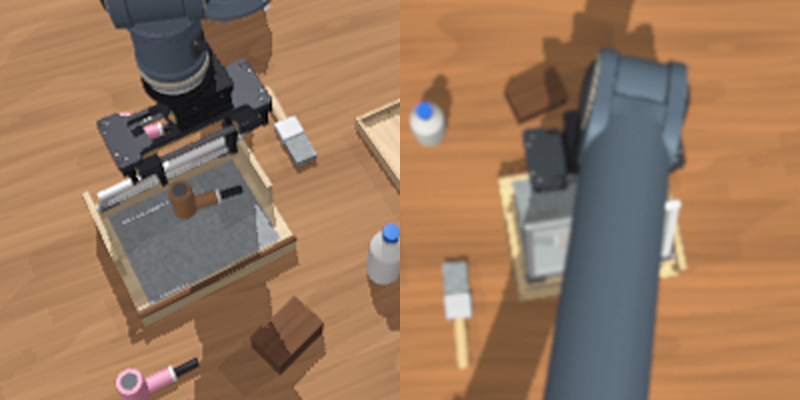

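The scene crop shows the hand level over the mouth, in front of the bowl at (182,190) in the crop, with the guard still shut behind it. I lower it now.

>>> {"method": "arm_command", "body": {"commands": [5,-4,10,0,0,0,1,5,-4,25,0,0,0,1,0,0,30,0,0,0,1,0,0,30,0,0,0,1,0,0,30,0,0,0,1,0,0,30,0,0,0,1,0,0,25,0,0,0,1,0,0,15,0,0,0,1,0,0,8,0,0,0,1,0,0,0,0,0,0,1]}}

```text
t: 2.9
eef_pos: [0.5774, -0.2205, 0.0636]
orientation: [0.748, -0.663, -0.001, 0.0]
wrist_force: [0.4, 0.7, 0.6]
grip_width: 0.0869
```

Run:
```python
from h import *
go(491,-222,61)
a=cap('scene','s3')
cv2.imwrite('pics/p3.png',cv2.resize(a['frame'][120:300,110:310],(640,576),interpolation=cv2.INTER_CUBIC))
```

```text
t 2.9 tcp [ 577.4 -220.5   63.6] xax [ 0.12  -0.993 -0.   ] zax [-0.001  0.    -1.   ] F [0.4 0.7 0.6] w 86.9
tool shift mm [-9.  86.   2.8]
```

View pics/p3.png

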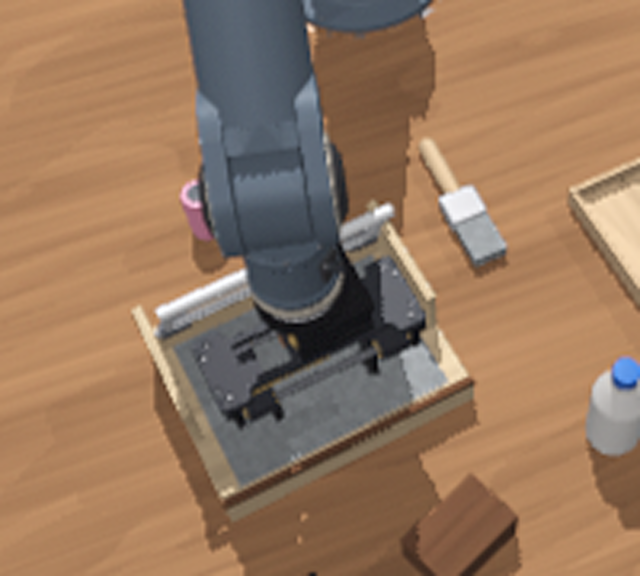

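The hand is in the mouth at gripping height, in front of the shut guard, with no contact force. Next I push towards stand -x.

>>> {"method": "arm_command", "body": {"commands": [-1,8,0,0,0,0,1,-1,8,0,0,0,0,1,-1,8,0,0,0,0,1,-1,8,0,0,0,0,1,-1,8,0,0,0,0,1,-1,8,1,0,0,0,1,-1,8,1,0,0,0,1,-1,8,0,0,0,0,1,-1,8,0,0,0,0,1,0,8,0,0,0,0,1,0,6,0,0,0,0,1,0,0,0,0,0,0,1]}}

```text
t: 4.15
eef_pos: [0.4916, -0.2214, 0.063]
orientation: [0.749, -0.663, 0.001, -0.0]
wrist_force: [4.0, 0.1, 1.3]
grip_width: 0.0868
```

Run:
```python
from h import *
go(491,-222,61)
a=cap('scene','s4')
b=cap('top')
A=cv2.resize(a['frame'][130:280,130:280],(450,450),interpolation=cv2.INTER_CUBIC)
B=cv2.resize(b['frame'][130:250,240:360],(350,350),interpolation=cv2.INTER_CUBIC)
cv2.imwrite('pics/p4.png',np.hstack([A,cv2.copyMakeBorder(B,0,100,0,0,cv2.BORDER_CONSTANT)]))
```

```text
t 4.15 tcp [ 491.6 -221.4   63. ] xax [ 0.121 -0.993  0.001] zax [ 0.001 -0.    -1.   ] F [4.  0.1 1.3] w 86.8
tool shift mm [0.5 0.6 2. ]
```

View pics/p4.png

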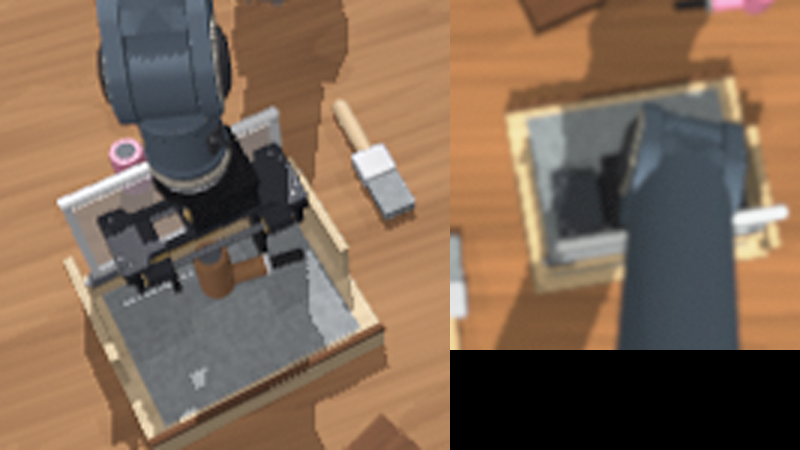

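The guard is held open at about 4 N. The bowl at (215,275) sits between the fingers at (165,275) and (270,240). I check the bowl's position against the tool numerically before closing.

Run:
```python
from h import *
c=cap('scene');f=c['frame'].astype(int)
hsv=cv2.cvtColor(c['frame'],cv2.COLOR_BGR2HSV)
for v in (220,222,224,226):
    row=f[v,185:225]; m=[185+i for i,p in enumerate(row) if p[2]-p[0]>40]
    print(v,m)
for z in (.035,.05,.06):
    print(z,[np.round(proj(c,[[.491+dx,-.222+dy,z]])[0],1) for dx,dy in((0,0),(-.008,-.017),(.008,.017),(.017,-.008))])
```

```text
220 [196, 197, 198, 199, 200, 201, 202, 203, 204, 205, 206, 207, 208, 209, 210, 211, 212, 213, 214, 215, 216, 217, 218]
222 [196, 197, 198, 199, 200, 201, 202, 203, 204, 205, 206, 207, 208, 209, 210, 211, 212, 213]
224 [197, 198, 199, 200, 201, 202, 203, 204, 205, 206, 207]
226 [198, 199, 200, 201, 202, 203, 204, 205, 206]
0.035 [array([203.7, 222.2]), array([197.8, 221.9]), array([209.5, 222.6]), array([202.8, 227.5])]
0.05 [array([203.1, 219.9]), array([197.1, 219.6]), array([209. , 220.3]), array([202.2, 225.2])]
0.06 [array([202.6, 218.3]), array([196.7, 218. ]), array([208.6, 218.7]), array([201.7, 223.6])]
```

The bowl's middle column is about 202 against 203 predicted, so the fit is within about 3 mm. I close the gripper.

>>> {"method": "arm_command", "body": {"commands": [0,0,2,0,0,0,1,0,0,0,0,0,0,-1,0,0,0,0,0,0,-1,0,0,0,0,0,0,-1,0,0,0,0,0,0,-1,0,0,0,0,0,0,-1,0,0,0,0,0,0,-1,0,0,0,0,0,0,-1], "force": 15}}

```text
t: 5.1
eef_pos: [0.4915, -0.2213, 0.0604]
orientation: [0.749, -0.663, -0.0, 0.0]
wrist_force: [4.7, 1.1, -0.7]
grip_width: 0.039
```

Gripped at 39 mm. I lift clear, back out towards stand +x so the guard follows and shuts, then go up.

>>> {"method": "arm_command", "body": {"commands": [0,0,-4,0,0,0,-1,0,0,-8,0,0,0,-1,0,0,-8,0,0,0,-1,0,-4,-2,0,0,0,-1,0,-10,0,0,0,0,-1,0,-12,0,0,0,0,-1,0,-12,0,0,0,0,-1,0,-12,0,0,0,0,-1,0,-12,0,0,0,0,-1,0,-12,0,0,0,0,-1,0,-12,0,0,0,0,-1,0,-8,0,0,0,0,-1]}}

```text
t: 6.3
eef_pos: [0.5866, -0.2098, 0.083]
orientation: [0.749, -0.663, 0.001, -0.0]
wrist_force: [0.8, 0.1, -2.0]
grip_width: 0.0375
```

Run:
```python
from h import *
go(551,177,180)
a=cap('scene','s5')
cv2.imwrite('pics/p5.png',cv2.resize(a['frame'][120:300,110:310],(640,576),interpolation=cv2.INTER_CUBIC))
```

```text
t 6.3 tcp [ 586.6 -209.8   83. ] xax [ 0.122 -0.993  0.001] zax [ 0.001 -0.    -1.   ] F [ 0.8  0.1 -2. ] w 37.5
tool shift mm [-388.2  -11.9  -97.2]
```

View pics/p5.png

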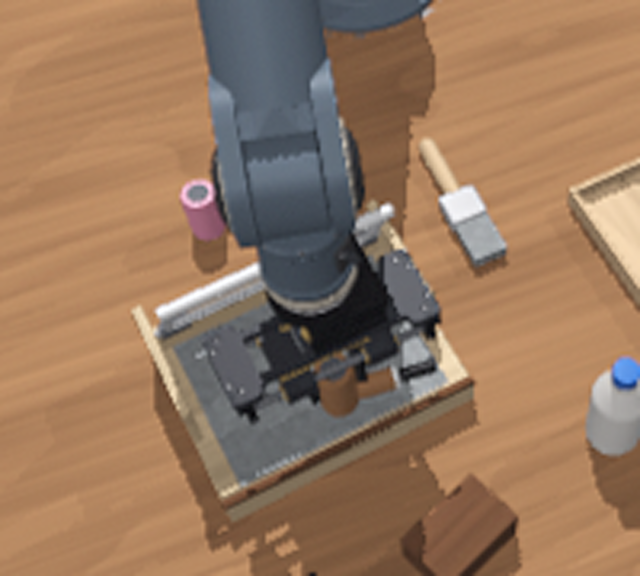

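The pipe is held upright at (340,385) and the guard has shut behind the hand. I go up, then over to the tray.

>>> {"method": "arm_command", "body": {"commands": [0,0,-12,0,0,0,-1,0,0,-22,0,0,0,-1,0,0,-28,0,0,0,-1,0,0,-28,0,0,0,-1,0,0,-18,0,0,0,-1,0,0,-8,0,0,0,-1]}}

```text
t: 6.95
eef_pos: [0.5855, -0.2105, 0.2019]
orientation: [0.749, -0.663, 0.002, -0.001]
wrist_force: [0.3, 0.3, -1.3]
grip_width: 0.0375
```

>>> {"method": "arm_command", "body": {"commands": [-15,-1,0,0,0,0,-1,-30,-1,0,0,0,0,-1,-36,-1,0,0,0,0,-1,-40,-1,0,0,0,0,-1,-40,-1,0,0,0,0,-1,-40,-1,0,0,0,0,-1,-40,-1,0,0,0,0,-1,-40,-1,0,0,0,0,-1,-40,-1,0,0,0,0,-1,-36,-1,0,0,0,0,-1,-22,-1,0,0,0,0,-1,-9,-1,0,0,0,0,-1]}}

```text
t: 8.15
eef_pos: [0.5472, 0.1806, 0.1974]
orientation: [0.751, -0.661, -0.001, 0.001]
wrist_force: [-0.0, -0.3, -1.6]
grip_width: 0.0377
```

>>> {"method": "arm_command", "body": {"commands": [0,0,0,0,0,0,-1,0,0,0,0,0,0,-1]}}

```text
t: 8.35
eef_pos: [0.5495, 0.1751, 0.1979]
orientation: [0.748, -0.663, 0.0, 0.001]
wrist_force: [0.3, 0.5, -0.4]
grip_width: 0.0376
```

Run:
```python
from h import *
go(551,177,60);go(551,177,38)
a=cap('scene','s6')
cv2.imwrite('pics/p6.png',cv2.resize(a['frame'][80:300,240:460],(600,600),interpolation=cv2.INTER_CUBIC))
```

```text
t 8.35 tcp [549.5 175.1 197.9] xax [ 0.12  -0.993  0.001] zax [-0.001 -0.002 -1.   ] F [ 0.3  0.5 -0.4] w 37.6
tool shift mm [ -1.9  -1.9 137.9]
t 8.35 tcp [549.5 175.1 197.9] xax [ 0.12  -0.993  0.001] zax [-0.001 -0.002 -1.   ] F [ 0.3  0.5 -0.4] w 37.6
tool shift mm [ -1.9  -1.9 159.9]
```

View pics/p6.png

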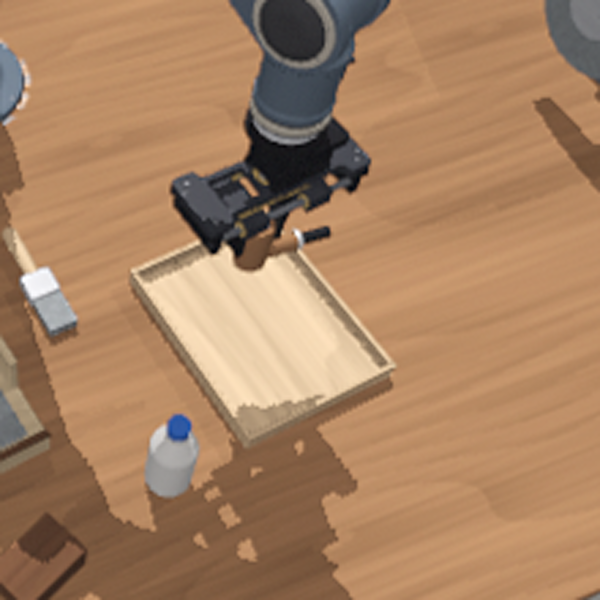

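The pipe hangs upright over the tray, with its foot at (250,265) in the crop and the stem along +y. From the grip, TCP height is foot height plus 30.4 mm, so I expect contact at TCP z ≈ 36.4.

>>> {"method": "arm_command", "body": {"commands": [0,0,10,0,0,0,-1,-1,-1,22,0,0,0,-1,-1,-1,26,0,0,0,-1,0,0,28,0,0,0,-1,0,0,26,0,0,0,-1,0,0,20,0,0,0,-1,0,0,12,0,0,0,-1,0,0,8,0,0,0,-1,0,0,3,0,0,0,-1,0,0,0,0,0,0,-1,0,0,0,0,0,0,-1]}}

```text
t: 9.5
eef_pos: [0.5522, 0.1792, 0.0444]
orientation: [0.749, -0.663, 0.0, -0.001]
wrist_force: [-0.2, 0.1, -1.5]
grip_width: 0.0379
```

>>> {"method": "arm_command", "body": {"commands": [0,0,2,0,0,0,-1,0,0,2,0,0,0,-1,0,0,1,0,0,0,-1,0,0,1,0,0,0,-1,0,0,1,0,0,0,-1,0,0,0,0,0,0,-1,0,0,0,0,0,0,-1]}}

```text
t: 10.2
eef_pos: [0.5515, 0.179, 0.0365]
orientation: [0.749, -0.663, 0.0, -0.0]
wrist_force: [-0.5, 0.4, -0.5]
grip_width: 0.0377
```

>>> {"method": "arm_command", "body": {"commands": [0,0,0.5,0,0,0,-1,0,0,0.5,0,0,0,-1,0,0,0,0,0,0,-1,0,0,0,0,0,0,-1]}}

```text
t: 10.6
eef_pos: [0.5516, 0.1789, 0.0364]
orientation: [0.749, -0.663, 0.0, -0.0]
wrist_force: [-2.3, -1.6, 5.8]
grip_width: 0.0376
```

Contact shows as 5.8 N upward at z = 36.4, as predicted. I ease off slightly and open gradually.

>>> {"method": "arm_command", "body": {"commands": [0,0,-0.5,0,0,0,-1,0,0,0,0,0,0,-0.1,0,0,0,0,0,0,-0.05,0,0,0,0,0,0,0.1,0,0,0,0,0,0,0.3,0,0,0,0,0,0,0.6,0,0,0,0,0,0,0.9,0,0,0,0,0,0,0.9,0,0,0,0,0,0,0.9,0,0,0,0,0,0,0.9]}}

```text
t: 11.6
eef_pos: [0.5515, 0.179, 0.036]
orientation: [0.749, -0.663, 0.0, -0.0]
wrist_force: [0.9, -0.0, 0.7]
grip_width: 0.0808
```

>>> {"method": "arm_command", "body": {"commands": [0,0,-5,0,0,0,0.9,0,0,-15,0,0,0,0.9,0,0,-25,0,0,0,0.9,0,0,-35,0,0,0,0.9,0,0,-35,0,0,0,0.9,0,0,-35,0,0,0,0.9,0,0,-30,0,0,0,0.9,0,0,-20,0,0,0,0.9,0,0,0,0,0,0,0.9]}}

```text
t: 12.5
eef_pos: [0.5533, 0.18, 0.2409]
orientation: [0.749, -0.663, 0.002, -0.004]
wrist_force: [0.3, -0.2, 1.2]
grip_width: 0.0828
```

Run:
```python
from h import *
go(551,177,60)
a=cap('scene','s7')
cv2.imwrite('pics/p7.png',cv2.resize(a['frame'][100:340,110:430],(800,600),interpolation=cv2.INTER_CUBIC))
```

```text
t 12.5 tcp [553.3 180.  240.9] xax [ 0.122 -0.993 -0.002] zax [ 0.008  0.003 -1.   ] F [ 0.3 -0.2  1.2] w 82.8
tool shift mm [  3.    4.2 180.9]
```

View pics/p7.png

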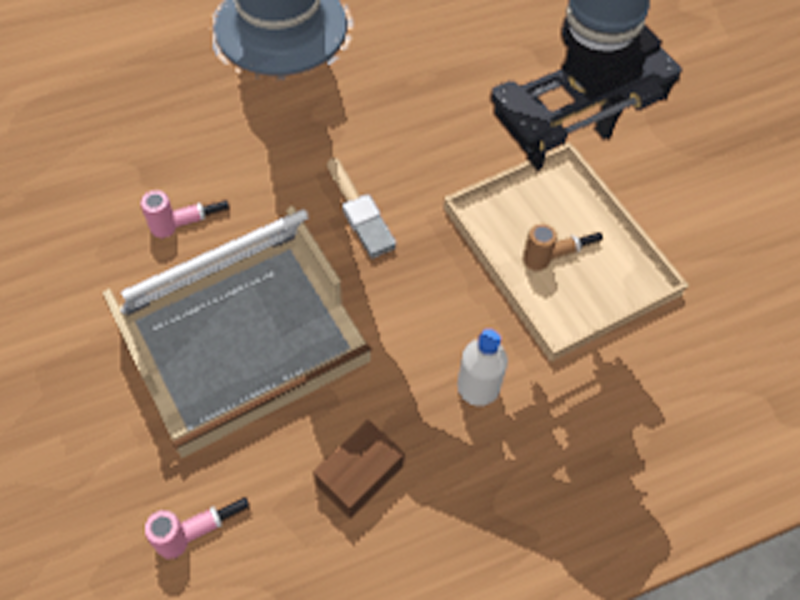

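The pipe stands upright inside the tray with its bowl at (540,247) and stem tip at (602,238), both clear of the walls. The guard is shut, and the bottle, block and brush are where they were. I let the arm settle and hand in.

>>> {"method": "arm_command", "body": {"commands": [0,0,0,0,0,0,0.9,0,0,0,0,0,0,0.9,0,0,0,0,0,0,0.9]}}

```text
t: 12.85
eef_pos: [0.5509, 0.1787, 0.2349]
orientation: [0.749, -0.663, -0.001, 0.001]
wrist_force: [-0.1, 0.4, -0.2]
grip_width: 0.0828
```

```bash
python3 -c "
from h import *
a=cap('scene'); b=cv2.imread('pics/s7.png'); print('pixels changed in tray/stand area', int((cv2.absdiff(a['frame'],b)[165:245,285:390].max(2)>30).sum()))
print(manip.finish_job())"
```

```text
pixels changed in tray/stand area 36
the job is handed in; nothing more can be done
None
```

The pipe is standing upright on its foot inside the tray, released, and the job is handed in at about 12.9 s. I pushed the guard open with the side of the hand and held it at about 4 N while gripping the bowl. I then lifted the pipe, backed it out so the guard shut, and set it down with about 6 N of contact.

- **Last picture:** the pipe was clear of all the tray walls, the guard was shut, and the glue bottle, block and brush looked unmoved. The hand was about 0.2 m above the tray, touching nothing, with wrist force near zero.
- **Not fully clean:** a final comparison of the tray area with that picture showed 36 changed pixels. The arm was still settling by about 6 mm, so this is probably the hand or its shadow, but I did not view that frame to confirm it.
- **Measurement:** the two cameras disagreed by up to about 14 mm on the stand's lip and guard edge. They agreed to about 2 mm on the bowl, which was what the grip depended on.

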